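# Shut the incubator and hold the dish carrier level for the overhead camera

### The arm

A 6-joint arm with a two-finger parallel gripper is mounted at the origin on the work surface. World frame = base frame: x ahead of the robot, y to its left, z up, the work surface at z = 0. Lengths are in mm, angles in degrees, forces in N, time in s.
With the tool pointing down it reaches from about 350 to 850 mm from the base axis. Payload 8.1 kg.
Tool frame: the origin (TCP) lies at the very end of the fingers, on their centre line; the grasp point (between the pads) lies 19 mm behind it; z points along the fingers, y is the direction in which the jaws open and shut (so a half turn about z gives the same grasp; the last joint's range is limited). The gripper opens to 85 mm and grips with 20 to 120 N. Pads are 22 mm wide; open, the fingers measure 114 mm over their backs; the gripper's body (76 mm by 85 mm) begins 54 mm behind the grasp point. The pads swing forward as they close: fully open they stand 13 mm farther back than shut.
Start: joints at [-81.039, 7.471, 85.268, -0, 87.261, -4.893], TCP at [143.691, -582.545, 231.292] pointing down, gripper open.
Joint ranges: [-169.43, 169.43], [-51.17, 129.36], [1.28, 143.12], [-76.62, 256.62], [0, 156.53], [-152.29, 152.29]. Speed limits (degrees/s): [136.94, 136.94, 159.86, 180, 180, 180].

### API

Orientations are given as [roll, pitch, yaw] about the fixed x, y, z axes, in that order (R = Rz(yaw) Ry(pitch) Rx(roll)).
In Python, from bench import r, eyes gives the robot as it stands. The module is installed in compiled form; this text tells all that it offers.
- The arm moves only by the tool play_rows, never from a script. Its argument "deltas" is a list of rows, each a list of 3 entries, a list of its own where there are three numbers: the shift along the tool's x, y, z in m, then the turn, a rotation vector about the tool's x, y, z in rad, then the closure, from 0 (fully open) to 1 (shut). A call has 1 to 8 rows; each row shifts and turns the pose as measured when the row begins, along the tool's axes as they then stand; what a row does not reach is not made up. A row lasts 1/8 s, in which the tool goes at most 62.5 mm and 10.7 degrees, less where a joint would pass 70% of its speed; a pose out of reach is approached as far as the arm can. A call with a gripper value outside its range is refused whole. The fingers move at their own pace and stop on an object; "force" is the grip in N (left out, the last holds). Time passes only in rows, so rows that do not move let the fingers close. It gives the time, the measured TCP pose, the force and the opening at its end, in the units of the state.
- r.sense(): the state, without advancing time (a new reading comes with each control period).
- eyes.snapshot(name): name is "scene" or "top" or "wrist"; returns the picture (420x560x3 uint8, red, green, blue); there is no depth.
- eyes.get_calibration(name): a dict with "mtx" (3x3 intrinsics, pixels), "D" ([k1, k2, p1, p2, k3] as OpenCV has them; the pictures are not rectified), "R" (3x3) and "t" (3): a world point X has camera coordinates R X + t; the wrist camera has in their place "T_tool_cam" (4x4, takes a point from camera to tool coordinates, whose origin is the TCP and whose axes are the flange's). Camera axes: x right, y down, z forward; pixel columns grow to the right and rows downward; lengths in mm; the calibration is good to about 2 mm. A picture is of the moment at which its call begins: read the wrist's pose just before it. get_calibration takes no time and is no camera call.
- r.hand_in(): hands the job in, once; it reports no verdict.
The state is a dict: "time": time; "joint_pos": joint angles; "qd": joint speeds; "joint_efforts": joint torques, N m; "tool_pos": TCP position; "tcp_rot": TCP orientation; "ft_force": force on the tool from outside, world axes, zero at the start; "wrist_torque": the same for the moment, N m; "finger_gap": finger opening in mm.
Only numpy, scipy, OpenCV 4.12 (cv2) and the standard library are available. Lean on these libraries where they do the work, as an engineer would, in place of code of your own. Each camera call takes 0.05 s, during which the arm holds its last target. There are 200 camera calls.

### The job

First push the incubator's open door shut until it snaps home on its catch. Then take the blue dish carrier by its white grip, lift it off the warming plate and hold it steady and level about 12 cm straight above the plate, both dishes still in it, for the overhead camera to read; the program finishes while holding it there. Leave the tube rack, bottle and tip box alone.

Things in the scene. Friction and masses are not known exactly. Their poses are not given: they have to be found in the camera images.
- door_panel (a joint): Incubator door angle, rad: 0 = shut and seated, grows as it opens (starts 0.5 to 1.0). Upright hinge axis; light friction, stays where left. Over the last 0.07 rad a spring ball catch resists with up to about 6 N at the free edge (8 N at 200 mm from the hinge); below about 0.03 rad it snaps the door to 0 and holds it. Left short of that, the door is pushed back out to about 0.07.
- door_hinge (a point): Fixed point on the hinge axis at the door's top edge, 235 mm above the bench. x points into the chamber, y along the front away from the door, z up. Door: 282 mm wide, 18 mm thick. At angle a it extends along (-sin a, -cos a) in these x, y axes; its outer face, 18 mm off the axis, looks along (-cos a, sin a). The incubator's flat top is 240 mm above the bench.
- door_edge (a point): Point on the door's outer face at its top edge, 200 mm from the hinge: push just below it. Moves with the door; x points through the door to the chamber, z up. The cream door with a dark window spans 10 to 235 mm above the bench; an upright bar handle stands 35 mm out of its face 262 mm from the hinge, all of it lower than 155 mm.
- warmer_top (a point): Centre of the top face of the warming plate (cream and aluminium slab 190 x 120 x 30 mm, fixed to the bench, long side along its x); the carrier stands on it, roughly centred. Top is 30 mm above the bench.
- carrier_grip (a point): Centre of the carrier's white grip bar: 16 (x) x 60 (y) x 24 (z) mm, flat upright faces; pinch it across its 16 mm from above. 69 mm above the carrier's underside (99 mm above the bench at the start), over its centre of mass. x along the tray's long side, z up. Below the bar a stem 8 x 40 mm; free space beside it down to the dishes, 19 mm above the underside.
- carrier: The blue dish carrier: a tray 160 (x) x 72 (y) mm, 5 mm floor with a rim up to 13 mm, with the white grip bar on a stem in its middle, 81 mm high in all; 0.2 to 0.3 kg. Origin at the centre of its underside.
- dish_a_mid (a point): Centre of a red culture dish with a clear lid, 56 mm across, 14 mm high, 25 g, lying loose on the carrier's floor 45 mm from the stem on the -x side.
- dish_b_mid (a point): The same kind of dish, on the carrier's +x side.
- tube_rack: Orange tube rack 110 (x) x 60 (y) mm, 85 mm high with its capped tubes, standing loose on the bench; origin at the centre of its underside. To be left alone.
- bottle: Amber capped bottle, 60 mm across, 140 mm high, loose; origin at the centre of its underside. To be left alone.
- tip_box: Grey box with a green lid, 87 x 117 mm, 64 mm high, loose; origin at the centre of its underside. To be left alone.
- warmer: The warming plate described above; origin at the centre of its underside.
- incubator: The incubator's case: cream box 240 deep (x) x 300 wide (y) x 240 mm high, fixed to the bench, its whole front (-x) covered by the door; origin at the centre of its underside, x into the chamber.

How it is judged:
By the outcome, as a careful person would: the job done as asked, in the order asked, and still so for the second after the job is handed in, while the arm keeps its last pose, push and grip.
It also fails if it takes over 54 s, if anything falls off the work surface, if the arm or the gripper's body presses on something with over 40 N, if the wrist force passes 120 N, or if a joint passes its speed limit or range.

## Working session

There is one attempt and no reset: what is moved stays moved. The work goes in short steps, Python scripts to look and compute and a tool call to move; the robot and the scene stay as the last step left them, time stands still between calls to the robot, and variables do not carry over. Pictures are saved under pics/ and viewed, about 8 in all and at most 12, crops included, and the job is handed in when it is done.

Besides the shell and the picture viewer there is one more tool, called as name([rows], argument=value, ...), one row to a line, values as JSON. play_rows: Moves the arm, as the interface text tells. Its arguments: {"type":"object","properties":{"deltas":{"type":"array"},"force":{"type":"number"}},"required":["deltas"]}

```bash
mkdir -p pics; cat > h.py <<'E'
import numpy as np, cv2
from bench import r, eyes
from scipy.spatial.transform import Rotation as Ro
def snap(n,f):
    im=eyes.snapshot(n); cv2.imwrite('pics/'+f,im[:,:,::-1]); return im
def cam(n):
    c=eyes.get_calibration(n); K=np.array(c['mtx'],float);D=np.array(c['D'],float)
    if 'R' in c: R=np.array(c['R']);t=np.array(c['t']).ravel(); return K,D,R,t
    T=np.array(c['T_tool_cam']); s=r.sense()
    W=np.eye(4);W[:3,:3]=Ro.from_euler('xyz',s['tcp_rot'],degrees=True).as_matrix();W[:3,3]=s['tool_pos']
    M=np.linalg.inv(W@T); return K,D,M[:3,:3],M[:3,3]
def ray(c,px,z):
    K,D,R,t=c; u=cv2.undistortPoints(np.array(px,float).reshape(-1,1,2),K,D).reshape(-1,2)
    o=-R.T@t; d=np.c_[u,np.ones(len(u))]@R
    return o+d*((z-o[2])/d[:,2])[:,None]
def proj(c,X):
    K,D,R,t=c; return cv2.projectPoints(np.array(X,float).reshape(-1,3),cv2.Rodrigues(R)[0],t,K,D)[0].reshape(-1,2)
E
python3 - <<'E'
from h import *
s=r.sense(); print(s['tool_pos'],s['tcp_rot'],s['finger_gap'],s['time'],s['ft_force'])
a=snap('scene','s0.png'); b=snap('top','t0.png')
for n in('scene','top'):
    K,D,R,t=cam(n); print(n,(-R.T@t).round(),R[2].round(2),R[0].round(2))
cv2.imwrite('pics/st0.png',np.vstack([a,b])[:,:,::-1])
E
```

```text
[ 143.62620813 -581.98248353  230.22975757] [-1.79892919e+02 -1.25201847e-02  1.38551931e+01] 85.22042223432585 0.0 [-0.76763931  0.03793994 -0.59833026]
scene [1166. -532. 1037.] [-0.51  0.44 -0.74] [ 0.67  0.75 -0.01]
top [3.780e+02 1.000e+00 1.029e+03] [ 0.2  -0.   -0.98] [ 0. -1.  0.]
```

View pics/t0.png

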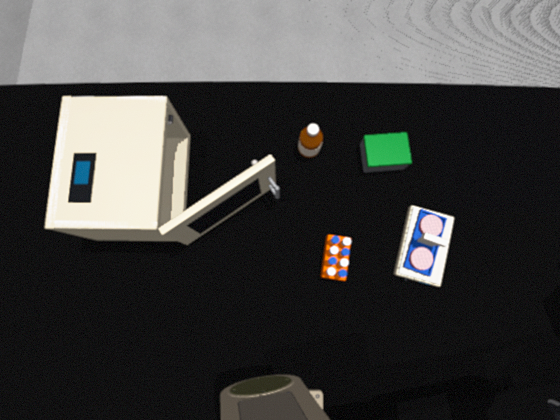

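View pics/s0.png

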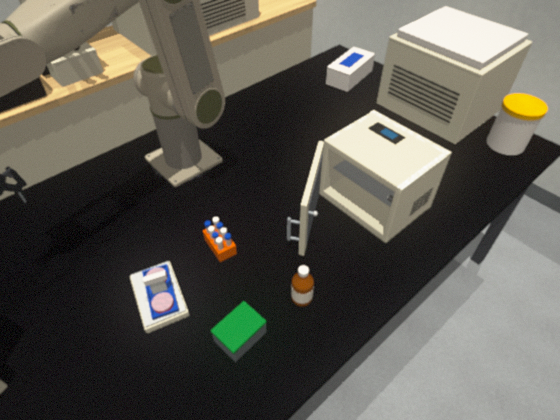

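The top view shows the incubator at left, with its top at (47–166, 97–228). The door runs from the hinge at about (163,232) to its free edge at about (273,158). The carrier is at (425,245) with its white grip at (433,239), and the rack is at (337,257). The bottle (311,140) and tip box (386,152) are well clear. The scene view agrees.

```bash
python3 - <<'E'
from h import *
b=cv2.imread('pics/t0.png')[:,:,::-1]; c=cam('top')
pr=lambda n,px,z:print(n,ray(c,px,z)[:,:2].round(0).tolist())
pr('inc top',[(63,97),(166,97),(160,228),(47,228)],240)
pr('door line',[(163,232),(272,158)],235)
pr('rack top',[(337,257)],85); pr('bottle cap',[(313,129)],140); pr('tip',[(386,150)],64)
pr('grip',[(425,239),(445,241)],111)
h=cv2.cvtColor(b.copy(),cv2.COLOR_RGB2HSV)
m=cv2.inRange(h,(0,0,195),(40,70,255)); m[240:]=0;m[:,290:]=0
for q in cv2.findContours(m,0,2)[0]:
    if cv2.contourArea(q)>60: print(cv2.approxPolyDP(q,3,True).reshape(-1,2).tolist())
w=b[195:295,385:470].astype(np.uint8); d=b[145:245,150:290]
v1=cv2.resize(w,None,fx=5,fy=5,interpolation=2); v2=cv2.resize(d,None,fx=2.6,fy=5,interpolation=2)
cv2.imwrite('pics/crop1.png',np.hstack([v1,v2])[:,:,::-1]); print(v1.shape,v2.shape)
E
```

```text
inc top [[781.0, 488.0], [778.0, 252.0], [485.0, 246.0], [483.0, 487.0]]
door line [[477.0, 240.0], [637.0, 15.0]]
rack top [[436.0, -141.0]]
bottle cap [[743.0, -83.0]]
tip [[716.0, -282.0]]
grip [[476.0, -351.0], [471.0, -400.0]]
[[273, 158], [269, 155], [257, 163], [254, 160], [250, 168], [183, 211], [185, 139], [175, 153], [171, 219], [159, 228], [164, 233]]
[[64, 96], [45, 227], [155, 228], [166, 97]]
(500, 425, 3) (500, 364, 3)
```

View pics/crop1.png

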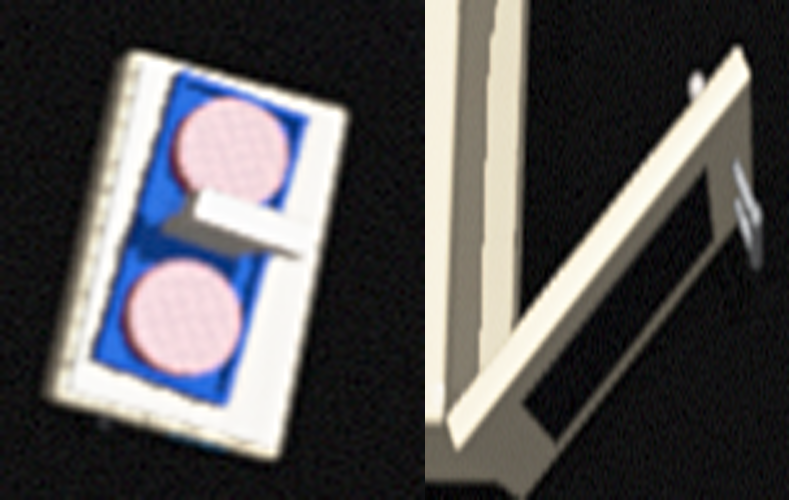

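Door angle comes out at about 0.95 rad, with the hinge near (490,248), length about 280 mm and incubator about 240×297 mm, so everything matches the given sizes. The grip is near (474,-375). I'll turn to yaw 90 and shut the fingers first.

play_rows([
  [[0, 0, 0], [0, 0, -0.17], 1],
  [[0, 0, 0], [0, 0, -0.17], 1],
  [[0, 0, 0], [0, 0, -0.17], 1],
  [[0, 0, 0], [0, 0, -0.17], 1],
  [[0, 0, 0], [0, 0, -0.17], 1],
  [[0, 0, 0], [0, 0, -0.17], 1],
  [[0, 0, 0], [0, 0, -0.17], 1],
  [[0, 0, 0], [0, 0, -0.17], 1],
], force=40)

```text
time: 1.1
tool_pos: [143.2, -579.3, 225.1]
tcp_rot: [-179.9, -0.6, 94.3]
ft_force: [-1.2, -0.7, 0.1]
finger_gap: 0.1
```

play_rows([
  [[0.048, 0.035, -0.002], [0, 0.01, 0.07], 1],
  [[0.05, 0.032, -0.002], [0, 0, 0], 1],
  [[0.05, 0.032, -0.002], [0, 0, 0], 1],
  [[0.05, 0.032, -0.002], [0, 0, 0], 1],
  [[0.05, 0.032, -0.002], [0, 0, 0], 1],
  [[0.05, 0.032, -0.002], [0, 0, 0], 1],
  [[0.05, 0.032, -0.002], [0, 0, 0], 1],
  [[0.05, 0.032, -0.002], [0, 0, 0], 1],
])

```text
time: 2.1
tool_pos: [399.9, -167.0, 245.4]
tcp_rot: [-179.8, -1.5, 90.0]
ft_force: [0.1, -1.5, -0.7]
finger_gap: -0.2
```

play_rows([
  [[0.045, 0.03, 0], [0, -0.025, 0], 1],
  [[0.045, 0.03, 0], [0, 0, 0], 1],
  [[0.045, 0.03, 0.01], [0, 0, 0], 1],
  [[0.04, 0.03, 0.015], [0, 0, 0], 1],
  [[0.015, 0.01, 0.015], [0, 0, 0], 1],
  [[0, 0, 0.01], [0, 0, 0], 1],
  [[0, 0, 0], [0, 0, 0], 1],
])

```text
time: 2.98
tool_pos: [532.8, 34.0, 193.3]
tcp_rot: [-179.7, -0.0, 90.3]
ft_force: [-1.2, 0.1, 0.7]
finger_gap: -0.1
```

```bash
python3 - <<'E'
from h import *
s=r.sense(); print(np.round(s['tool_pos'],1),np.round(s['tcp_rot'],1))
a=snap('top','t1.png'); c=cam('top'); print(proj(c,[s['tool_pos']]))
cv2.imwrite('pics/t1c.png',cv2.resize(a[90:290,140:330],None,fx=3,fy=3,interpolation=2)[:,:,::-1])
E
```

```text
[532.8  34.  193.3] [-179.7   -0.    90.3]
[[263.40652551 209.39437865]]
```

View pics/t1c.png

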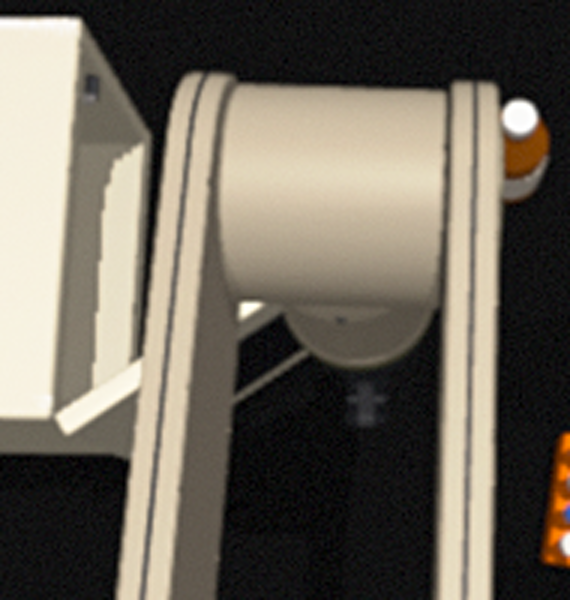

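play_rows([
  [[0.016, 0.024, 0], [0, 0, 0], 1],
  [[0.016, 0.024, 0], [0, 0, 0], 1],
  [[0.013, 0.018, 0], [0, 0, 0], 1],
  [[0.012, 0.017, 0], [0, 0, 0], 1],
  [[0.014, 0.017, 0], [0, 0, 0], 1],
  [[0.015, 0.015, 0], [0, 0, 0], 1],
  [[0.017, 0.013, 0], [0, 0, 0], 1],
  [[0, 0, 0], [0, 0, 0], 1],
])

```text
time: 4.03
tool_pos: [665.4, 128.2, 202.4]
tcp_rot: [179.8, 0.1, 89.5]
ft_force: [-0.1, -0.3, -0.7]
finger_gap: -0.0
```

play_rows([
  [[0.015, 0.006, 0.003], [0, 0, 0], 1],
  [[0.016, 0.005, 0.003], [0, 0, 0], 1],
  [[0.016, 0.004, 0.002], [0, 0, 0], 1],
  [[0.014, 0.003, 0], [0, 0, 0], 1],
  [[0.008, 0.002, 0], [0, 0, 0], 1],
  [[0, 0, 0], [0, 0, 0], 1],
])

```text
time: 4.78
tool_pos: [687.6, 200.0, 196.1]
tcp_rot: [179.6, 0.1, 89.4]
ft_force: [-0.4, 0.0, 1.4]
finger_gap: -0.1
```

```bash
python3 - <<'E'
from h import *
s=r.sense(); print(np.round(s['tool_pos'],1),np.round(s['ft_force'],1))
a=snap('scene','s1.png')
cv2.imwrite('pics/s1c.png',cv2.resize(a[90:290,240:460],None,fx=3,fy=3,interpolation=2)[:,:,::-1])
E
```

```text
[687.6 200.  196.1] [-0.4  0.   1.4]
```

View pics/s1c.png

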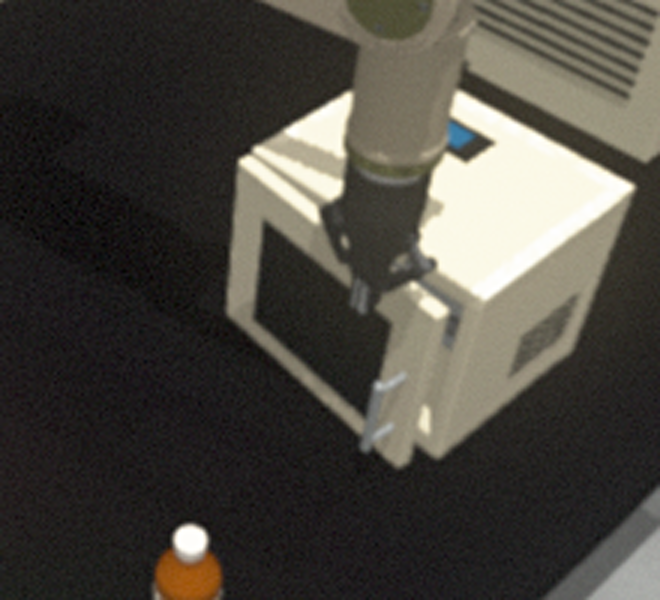

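The door is open by about 0.1 rad and the fingertips are on the outer face, clear of the handle. I'll push in small rows.

play_rows([
  [[0.006, 0.0005, 0], [0, 0, 0], 1],
  [[0.006, 0, 0], [0, 0, 0], 1],
  [[0.006, 0, 0], [0, 0, 0], 1],
])

```text
time: 5.2
tool_pos: [689.3, 213.6, 196.3]
tcp_rot: [179.6, 0.4, 89.2]
ft_force: [2.9, -5.3, 1.3]
finger_gap: -0.0
```

play_rows([
  [[0.006, 0, 0], [0, 0, 0], 1],
  [[0.006, 0, 0], [0, 0, 0], 1],
])

```text
time: 5.45
tool_pos: [689.5, 220.8, 196.3]
tcp_rot: [179.6, 0.8, 89.0]
ft_force: [-6.7, -33.9, 8.1]
finger_gap: 0.2
```

The force rose to 34 N at y≈221, so the door looks to be against its stop. I'll back off and check.

play_rows([
  [[-0.03, 0, 0], [0, 0, 0], 1],
  [[-0.04, 0, -0.01], [0, 0, 0], 1],
  [[-0.05, -0.01, -0.015], [0, 0, 0], 1],
  [[-0.05, -0.02, -0.015], [0, 0, 0], 1],
  [[-0.05, -0.025, -0.01], [0, 0, 0], 0.6],
  [[-0.05, -0.025, -0.005], [0, 0, 0], 0.3],
  [[-0.05, -0.025, 0], [0, 0, 0], 0],
  [[-0.05, -0.025, 0], [0, 0, 0], 0],
])

```text
time: 6.45
tool_pos: [548.3, -149.8, 254.2]
tcp_rot: [179.9, 0.7, 89.4]
ft_force: [0.0, 0.5, -0.2]
finger_gap: 72.1
```

```bash
python3 - <<'E'
from h import *
s=r.sense(); print(np.round(s['tool_pos'],1),np.round(s['tcp_rot'],1),np.round(s['ft_force'],1))
a=snap('top','t2.png'); b=snap('scene','s2.png')
cv2.imwrite('pics/c2.png',np.hstack([cv2.resize(a[80:260,30:210],(400,400)),cv2.resize(b[90:270,290:470],(400,400))])[:,:,::-1])
E
```

```text
[ 548.3 -149.8  254.2] [179.9   0.7  89.4] [ 0.   0.5 -0.2]
```

View pics/c2.png

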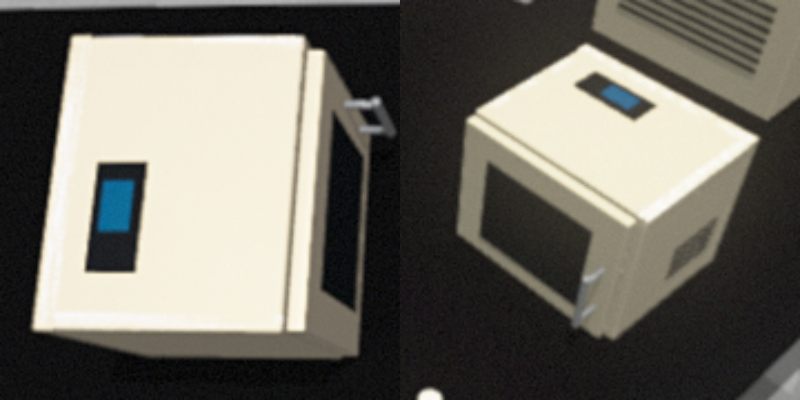

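Both views show the door flush against the case with an even gap, so it is shut and has stayed shut. Next I'll move over the carrier.

play_rows([
  [[-0.045, -0.015, 0], [0, 0, 0], 0],
  [[-0.045, -0.015, 0], [0, 0, 0], 0],
  [[-0.045, -0.015, 0], [0, 0, 0], 0],
  [[-0.045, -0.015, 0], [0, 0, 0], 0],
  [[-0.025, -0.01, 0], [0, 0, 0], 0],
  [[-0.01, -0.003, 0], [0, 0, 0], 0],
  [[0, 0, 0], [0, 0, 0], 0],
  [[0, 0, 0], [0, 0, 0], 0],
])

```text
time: 7.55
tool_pos: [471.2, -367.1, 255.2]
tcp_rot: [180.0, 0.4, 89.3]
ft_force: [-1.2, 0.7, 0.5]
finger_gap: 85.3
```

```bash
python3 - <<'E'
from h import *
s=r.sense(); print(np.round(s['tool_pos'],1),np.round(s['tcp_rot'],1),s['finger_gap'])
a=snap('wrist','w1.png'); c=cam('wrist'); print(proj(c,[[474,-375,111]]))
h=cv2.cvtColor(a,cv2.COLOR_RGB2HSV)
for n,lo,hi in(('blue',(105,120,60),(130,255,255)),('pink',(0,25,120),(12,140,255)),('white',(0,0,215),(180,40,255))):
    m=cv2.inRange(h,lo,hi)
    for q in cv2.findContours(m,0,2)[0]:
        if cv2.contourArea(q)>300: print(n,np.round(cv2.minAreaRect(q)[0]),np.round(cv2.minAreaRect(q)[1]),round(cv2.minAreaRect(q)[2]))
E
```

```text
[ 471.2 -367.1  255.2] [180.    0.4  89.3] 85.34422939898306
[[286.68005084 198.51203575]]
blue [247. 179.] [71. 45.] 18
blue [288. 181.] [152.  65.] 19
white [248. 170.] [54. 52.] 27
white [280. 196.] [170.  75.] 15
white [328. 148.] [104.  21.] 21
```

View pics/w1.png

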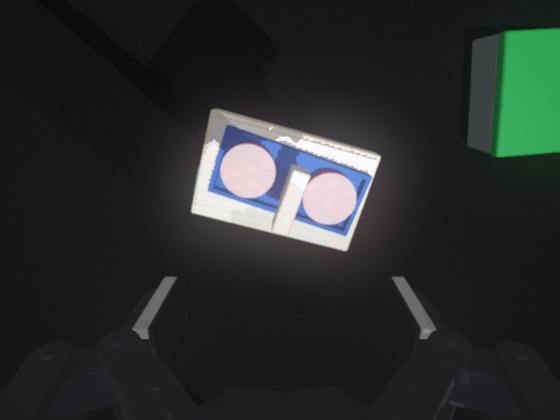

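The wrist view shows the grip bar's top spanning about (301,170) to (283,231), with dishes at (248,171) and (329,198). The carrier is turned roughly 15–18° relative to the tool.

```bash
python3 - <<'E'
from h import *
a=cv2.imread('pics/w1.png')[:,:,::-1].copy(); c=cam('wrist'); s=r.sense()
d=ray(c,[(248,171),(329,198)],49); g=ray(c,[(301,170),(283,231)],111)
print('cam',(-c[2].T@c[3]).round())
print('dishes',d[:,:2].round(1).tolist(),np.linalg.norm(d[1]-d[0]),'mid',d.mean(0)[:2])
print('grip',g[:,:2].round(1).tolist(),np.linalg.norm(g[1]-g[0]),'mid',g.mean(0)[:2])
v=d[1]-d[0];print('x dir deg',np.degrees(np.arctan2(v[1],v[0]))); v=g[0]-g[1];print('bar dir',np.degrees(np.arctan2(v[1],v[0])))
k=cv2.resize(a[100:260,180:390],None,fx=3.6,fy=3.6,interpolation=2); 
h=cv2.cvtColor(a,cv2.COLOR_RGB2HSV)
# tray blue floor/rim + plate corners
p=ray(c,[(214,110),(380,155),(349,250),(192,213)],30)
print('plate',p[:,:2].round(),[np.linalg.norm(p[i]-p[i-1]).round() for i in range(4)],p.mean(0)[:2])
cv2.imwrite('pics/w1c.png',k[:,:,::-1])
E
```

```text
cam [ 473. -285.  397.]
dishes [[435.0, -364.6], [518.8, -394.5]] 89.03834493823251 mid [ 476.89650689 -379.53174906]
grip [[486.3, -350.0], [470.4, -405.4]] 57.55918388161204 mid [ 478.35334015 -377.68514759]
x dir deg -19.662863293567288
bar dir 74.04438602702636
plate [[ 401. -304.]
 [ 575. -353.]
 [ 547. -465.]
 [ 367. -416.]] [np.float64(117.0), np.float64(180.0), np.float64(115.0), np.float64(186.0)] [ 472.39606116 -384.59377141]
```

View pics/w1c.png

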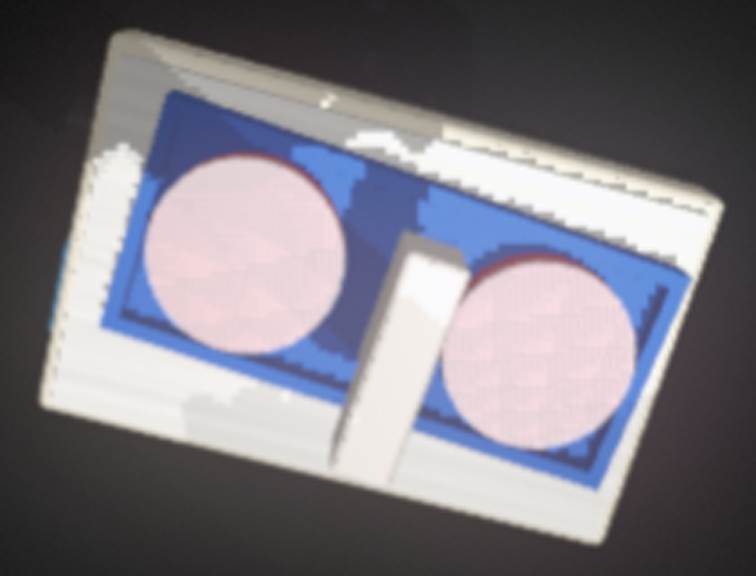

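The grip centre comes out at (478,-379) from the bar and (477,-379.5) from the midpoint of the dishes, with the carrier's x axis at -19.7°. The dishes measure 89 mm apart (90 expected) and the bar 58–60 mm long (60 expected). That needs yaw 70.3 and TCP z 80.

play_rows([
  [[-0.012, 0.0065, 0], [0, -0.007, 0.17], 0],
  [[0, 0, 0], [0, 0, 0.165], 0],
  [[0, 0, 0.03], [0, 0, 0], 0],
  [[0, 0, 0.04], [0, 0, 0], 0],
  [[0, 0, 0.02], [0, 0, 0], 0],
  [[0, 0, 0], [0, 0, 0], 0],
])

```text
time: 8.35
tool_pos: [482.4, -375.2, 165.3]
tcp_rot: [179.5, 0.8, 70.0]
ft_force: [-0.3, 0.1, 0.1]
finger_gap: 85.6
```

play_rows([
  [[-0.005, -0.003, 0.02], [0.009, 0.014, 0.0], 0],
  [[0, 0, 0.025], [0, 0, 0], 0],
  [[0, 0, 0.02], [0, 0, 0], 0],
  [[0, 0, 0.012], [0, 0, 0], 0],
  [[0, 0, 0], [0, 0, 0], 0],
])

```text
time: 8.98
tool_pos: [479.3, -381.6, 88.4]
tcp_rot: [179.8, -0.0, 70.0]
ft_force: [-0.2, 0.5, -0.6]
finger_gap: 85.4
```

```bash
python3 - <<'E'
from h import *
s=r.sense(); print(np.round(s['tool_pos'],1),np.round(s['tcp_rot'],1),np.round(s['ft_force'],1))
a=snap('wrist','w2.png'); c=cam('wrist'); print(proj(c,[[478,-379,111]]))
E
```

```text
[ 479.3 -381.6   88.4] [179.8  -0.   70. ] [-0.2  0.5 -0.6]
[[275.11106044 298.25984248]]
```

View pics/w2.png

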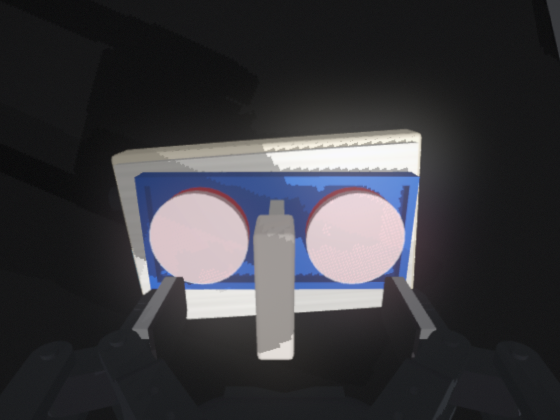

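The bar is square to the jaws and centred at about column 275, while the finger midline is near 281. That calls for a shift of about -2 mm in tool y and +2 mm in tool x, then 8 mm down and close.

play_rows([
  [[0.002, -0.002, 0.006], [0, 0, 0], 0],
  [[0, 0, 0.003], [0, 0, 0], 0.3],
  [[0, 0, 0], [0, 0, 0], 0.6],
  [[0, 0, 0], [0, 0, 0], 1],
  [[0, 0, 0], [0, 0, 0], 1],
  [[0, 0, 0], [0, 0, 0], 1],
  [[0, 0, 0], [0, 0, 0], 1],
  [[0, 0, 0], [0, 0, 0], 1],
], force=60)

```text
time: 10.02
tool_pos: [479.9, -380.5, 82.8]
tcp_rot: [179.5, 0.1, 70.0]
ft_force: [0.3, 0.9, -0.4]
finger_gap: 15.0
```

Gripped with a 15 mm gap on the 16 mm bar. I'll lift gently by about 120 mm.

play_rows([
  [[0, 0, -0.004], [0, 0, 0], 1],
  [[0, 0, -0.008], [0, 0, 0], 1],
  [[0, 0, -0.014], [0, 0, 0], 1],
  [[0, 0, -0.016], [0, 0, 0], 1],
  [[0, 0, -0.016], [0, 0, 0], 1],
  [[0, 0, -0.016], [0, 0, 0], 1],
  [[0, 0, -0.012], [0, 0, 0], 1],
  [[0, 0, -0.006], [0, 0, 0], 1],
])

```text
time: 11.02
tool_pos: [479.2, -379.9, 181.9]
tcp_rot: [179.5, 0.1, 70.0]
ft_force: [0.5, 0.4, -1.8]
finger_gap: 15.1
```

play_rows([
  [[0, 0, -0.009], [0.005, 0, 0], 1],
  [[0, 0, -0.007], [0.004, 0, 0], 1],
  [[0, 0, -0.003], [0, 0, 0], 1],
  [[0, 0, 0], [0, 0, 0], 1],
  [[0, 0, 0], [0, 0, 0], 1],
])

```text
time: 11.65
tool_pos: [478.7, -379.5, 201.1]
tcp_rot: [-179.9, 0.1, 70.0]
ft_force: [0.7, -0.4, -2.9]
finger_gap: 15.2
```

```bash
python3 - <<'E'
from h import *
s=r.sense(); print(np.round(s['tool_pos'],1),np.round(s['tcp_rot'],1),np.round(s['ft_force'],1),s['finger_gap'])
a=snap('wrist','w3.png'); b=snap('scene','s3.png')
cv2.imwrite('pics/c3.png',np.hstack([cv2.resize(a,(400,300)),cv2.resize(b,(400,300))])[:,:,::-1])
E
```

```text
[ 478.7 -379.5  201.1] [-1.799e+02  1.000e-01  7.000e+01] [ 0.7 -0.4 -2.9] 15.189637690085645
```

View pics/c3.png

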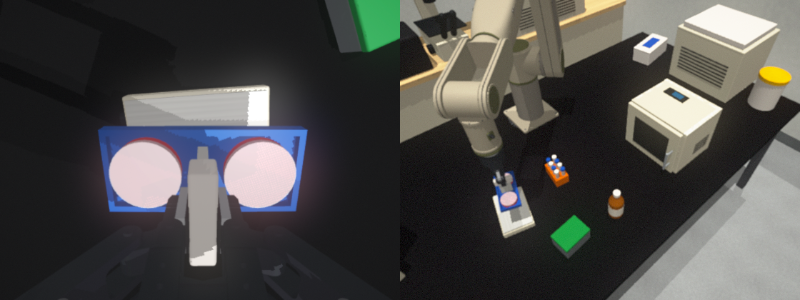

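The wrist view shows the carrier level in the jaws with both dishes seated (lids at about (145,175) and (260,173) in the crop) and the plate well below. The scene view shows the door shut and the rack, bottle and box unmoved. I'll settle it and hand in.

play_rows([
  [[0, 0, -0.0015], [0, 0, 0], 1],
  [[0, 0, 0], [0, 0, 0], 1],
  [[0, 0, 0], [0, 0, 0], 1],
  [[0, 0, 0], [0, 0, 0], 1],
])

```text
time: 12.25
tool_pos: [478.5, -379.3, 202.2]
tcp_rot: [-179.8, 0.1, 70.0]
ft_force: [-0.3, -0.2, -2.7]
finger_gap: 15.0
```

```bash
python3 - <<'E'
from h import *
s=r.sense(); print(np.round(s['tool_pos'],1),np.round(s['tcp_rot'],1),np.round(s['ft_force'],1),np.abs(s['qd']).max(),s['finger_gap'])
if 195<s['tool_pos'][2]<210 and s['finger_gap']>13: print(r.hand_in())
E
```

```text
[ 478.5 -379.3  202.2] [-1.798e+02  1.000e-01  7.000e+01] [-0.3 -0.2 -2.7] 0.18771972771714038 14.985580870323137
the job is handed in; nothing more can be done
None
```

I shut the door first, then gripped the blue carrier by its white bar and lifted it about 119 mm straight up. It was still held there at hand-in, about 12.3 s on the robot clock.

- **Door:** I pushed it with closed fingertips until the force rose sharply to about 34 N at the stop. After backing off, both the top and scene cameras showed it flush with an even gap, so it had stayed on its catch.
- **Carrier:** The tool was level to 0.2°. The grip gap was a steady 15.0 mm on the 16 mm bar, and the wrist load of about 2.7 N fits the carrier's weight. The wrist picture showed both dishes in place.
- **Other items:** The rack, bottle and tip box looked unmoved in the last scene picture.

Two small disagreements:
- **Plate centre:** My rough estimate was about 8 mm from where the carrier hangs. I lifted from where the carrier stood and did not re-centre it.
- **Push force:** The 34 N peak was on the fingers but close to the 40 N limit for the arm and gripper body. It was read at the end of the row, so a higher momentary peak is not ruled out.

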